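# Uncover the terminal box and plug in the red test probe

### The job

Lift the metal cover plate off the sloping yellow terminal box and lay it flat on the blue mat, handle up, setting it down rather than dropping it. Then take the red test probe out of its stand and push it fully home in the red terminal, so that its collar sits on the terminal's face, and let go. Leave the black probe, the emergency-stop station and the mouse where they are.

Things in the scene. Friction and masses are not known exactly. Their poses are not given: they have to be found in the camera images.
- box: Fixed yellow terminal box on a black stand. Origin: on the bench, 80 mm straight below the centre of its sloping face; z up, y sideways. Face 110 mm up the slope x 170 mm along y, its outward normal 30 degrees from vertical towards the box's -x; top edge 108 mm high. Two 6 mm steel pins stand 14 mm out of it, 62 mm either side of centre in y; two terminals lie under the cover, 29 mm either side.
- cover: Loose aluminium plate, 100 (x) x 150 (y) x 5 mm, 0.22 kg, with a black handle block in the middle of its top, 40 (x) x 20 (y) x 36 mm tall. Origin: centre of its underside; z out of its top. Starts on the sloping face, its two 10 mm holes (62 mm either side of centre in y) over the pins; it must rise 14 mm along its z to clear them.
- cover_grip (a point): Grip point in the cover's handle block, 31 mm above the underside of the plate, 10 mm below the block's top; axes as the cover's.
- red_socket (a point): Centre of the mouth of the hole in the red terminal, a red 34 x 34 mm square 1 mm below the yellow face, on either side of the box. z points out along the hole's axis (30 degrees from vertical), y along the box. Hole 8.5 mm wide, 27 mm deep, with a 2 mm chamfer.
- black_socket (a point): The same for the black terminal, which stays empty.
- mat: Thin blue mat fixed on the bench, 160 (x) x 180 (y) x 3 mm. Origin: centre of its underside, on the bench.
- stand: Grey probe stand fixed on the bench, 50 (x) x 100 (y) x 32 mm, with two upright holes 28 mm either side of centre along y, holding the red and the black probe (which is in which varies). Origin: centre of its underside.
- red_probe: Loose cordless red test probe, 80 mm long, 0.06 kg. Origin: tip of its pin; z towards the handle. From the tip: steel pin 6 mm thick, 24 mm long, end tapered; red collar 22 mm across, 4 mm thick; round red handle 14 mm thick, from 28 to 80 mm. Starts upright in the stand, collar on the stand's top, tip 8 mm above the bench.
- red_probe_grip (a point): Grip point in the red probe's handle, 60 mm from the tip on its axis (20 mm below the handle's top).
- black_probe: A probe of the same shape, all black, in the other hole of the stand. To be left alone. Origin at its tip.
- estop: Loose emergency-stop station: yellow 72 x 72 x 55 mm box with a red mushroom button, 82 mm tall in all. To be left alone. Origin: centre of its underside.
- mouse: Black computer mouse, 105 x 60 x 30 mm, loose. To be left alone. Origin: centre of its underside.
Not all that is in view belongs to the job. Several things have the shape of the cover; the one meant has the colours described above.

How it is judged:
By the outcome, as a careful person would: the job done as asked, in the order asked, and still so for the second after the job is handed in, with the robot touching nothing.
It also fails if it takes over 61 s, if anything falls off the work surface, if the arm or the gripper's body presses on something with over 40 N, if the wrist force passes 120 N, or if a joint passes its speed limit or range.

### The arm

A 6-joint arm with a two-finger parallel gripper is mounted at the origin on the work surface. World frame = base frame: x ahead of the robot, y to its left, z up, the work surface at z = 0. Lengths are in mm, angles in rad, forces in N, time in s.
With the tool pointing down it reaches from about 350 to 850 mm from the base axis. Payload 8.1 kg.
Tool frame: the origin (TCP) lies midway between the tips of the shut fingers; the grasp point (between the pads) lies 19 mm behind it; z points along the fingers, y is the line along which they close (so a half turn about z gives the same grasp; the last joint's range is limited). The gripper opens to 93 mm and grips with 3 to 60 N. Pads are 15 mm wide; open, the fingers measure 128 mm over their backs; the gripper's body (75 mm by 188 mm) begins 65 mm behind the grasp point.
Start: joints at [-1.225, 0.13, 1.488, -0, 1.523, -0.085], TCP at [250.578, -545.175, 218.635] pointing down, gripper open.
Joint ranges: [-2.96, 2.96], [-0.89, 2.26], [0.02, 2.5], [-1.34, 4.48], [0, 2.73], [-2.66, 2.66]. Speed limits (rad/s): [2.39, 2.39, 2.79, 3.14, 3.14, 3.14].

### API

Orientations are given as a rotation vector (axis times angle).
In Python, from workcell import ctrl gives the robot as it stands. The module is installed in compiled form; this text tells all that it offers.
- The arm moves only by the shell command python3 -m pendant 'ROWS' [FORCE]. ROWS is JSON, a list that holds one entry, the list of rows, each a list of 7 numbers: the turn, a rotation vector about the tool's x, y, z in rad, then the shift along the tool's x, y, z in mm, then the closure, from 0 (fully open) to 1 (shut). A call has exactly 8 rows; each row shifts and turns the commanded pose from where the row before left it, along the tool's axes as they then stand; what a row does not reach is not made up. A row lasts 1/8 s, in which the tool goes at most 62.5 mm and 10.7 degrees, less where a joint would pass 70% of its speed; a pose out of reach is approached as far as the arm can. A call with a gripper value outside its range is refused whole. The fingers move at their own pace and stop on an object; FORCE is the grip in N (left out, the last holds). Time passes only in rows, so rows that do not move let the fingers close, or fill a call up. It gives the time, the measured TCP pose, the force, the opening and the grip force at its end, in the units of the state.
- ctrl.read_state(): the state, without advancing time (a new reading comes with each control period).
- ctrl.capture(name): name is "side" or "top" or "wrist"; returns a dict with "frame" (480x640x3 uint8, red, green, blue), "z_map" (480x640 float32, mm along the optical axis (not along the pixel's ray), 0 where there is no reading), "fx", "fy", "cx", "cy" (pixels), "world_to_cam" (4x4, takes a point from world to camera coordinates); the wrist camera has in their place "T_tool_cam" (4x4, takes a point from camera to tool coordinates, whose origin is the TCP and whose axes are the flange's). Camera axes: x right, y up, looking along -z (the intrinsics and any distortion apply to the point x, -y, -z); pixel columns grow to the right and rows downward; lengths in mm; the calibration is good to about 2 mm. The wrist camera is an equidistant fisheye: a pixel r from the principal point sees the ray r / f radians off the axis. A picture is of the moment at which its call begins: read the wrist's pose just before it.
- ctrl.sign_off(): hands the job in; it is judged then, once.
The state is a dict: "clock": time; "qpos": joint angles; "dq": joint speeds; "tau": joint torques, N m; "eef_pos": TCP position; "tool_rot": TCP orientation; "wrist_force": force on the tool from outside, world axes, zero at the start; "moment": the same for the moment, N m; "grip_width": opening from 0.0 (shut) to 1.0 (fully open); "grasp_force": force on a finger pad.
Only numpy, scipy, OpenCV 4.12 (cv2) and the standard library are available. Lean on these libraries where they do the work, as an engineer would, in place of code of your own. Each camera call takes 0.05 s, during which the arm holds its last target. There are 200 camera calls.

## Working session

There is one attempt and no reset: what is moved stays moved. The work goes in short steps, Python scripts to look and compute and a shell command to move; the robot and the scene stay as the last step left them, time stands still between calls to the robot, and variables do not carry over. Pictures are saved under pics/ and viewed, at most 10 in all, crops included, and the job is handed in when it is done.

```bash
mkdir -p pics
cat > h.py <<'E'
import numpy as np, cv2
from workcell import ctrl
def shot(n):
    c=ctrl.capture(n); np.savez(f'{n}.npz',**c); return c
def save(c,fn): cv2.imwrite('pics/'+fn,cv2.cvtColor(c['frame'],cv2.COLOR_RGB2BGR))
def cloud(c):  # world xyz per pixel for side/top
    z=c['z_map'].astype(float); v,u=np.mgrid[:z.shape[0],:z.shape[1]]
    P=np.stack([(u-c['cx'])/c['fx']*z,-(v-c['cy'])/c['fy']*z,-z],-1)
    T=np.linalg.inv(c['world_to_cam']); return P@T[:3,:3].T+T[:3,3]
E
python3 - <<'E'
from h import *
t=shot('top'); s=shot('side')
print({k:(v if not hasattr(v,'shape') or v.size<20 else v.shape) for k,v in t.items()})
im=np.vstack([t['frame'],s['frame']]); 
save(t,'top.png'); save(s,'side.png')
st=ctrl.read_state(); print(st)
E
```

```text
{'frame': (480, 640, 3), 'z_map': (480, 640), 'fx': 568.4841994097607, 'fy': 568.4841994097607, 'cx': 327.1881638891961, 'cy': 242.33023401841118, 'world_to_cam': array([[ 2.43872430e-03, -9.99937569e-01, -1.09045844e-02,
        -2.55258871e+00],
       [ 9.97152768e-01,  1.60977634e-03,  7.53907546e-02,
        -5.89668620e+02],
       [-7.53684940e-02, -1.10573938e-02,  9.97094441e-01,
        -1.11156196e+03],
       [ 0.00000000e+00,  0.00000000e+00,  0.00000000e+00,
         1.00000000e+00]])}
{'clock': 0.1, 'qpos': array([-1.22537453e+00,  1.31121729e-01,  1.48915599e+00,  1.27157907e-06,
        1.52301506e+00, -8.54044204e-02]), 'dq': array([-0.00025351, -0.00056937, -0.0021521 ,  0.00250948,  0.00011441,
        0.00084703]), 'tau': array([ 1.39018885e-03, -5.61338997e+01, -4.93098271e+01,  7.70396227e-02,
        2.90601910e-02, -9.88601687e-05]), 'eef_pos': array([ 250.4156482 , -544.67599362,  217.6787016 ]), 'tool_rot': array([-3.06733774e+00, -6.71158116e-01,  3.44055464e-04]), 'wrist_force': array([ 0.39952707, -0.04372293,  0.14452221]), 'moment': array([ 2.97678686e-02, -1.86674362e-05, -2.86991243e-02]), 'grasp_force': 0.0, 'grip_width': 1.001486071787625}
```

View pics/top.png

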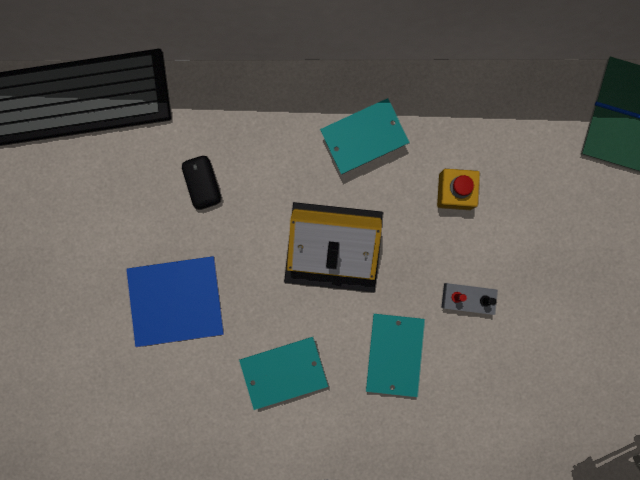

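View pics/side.png

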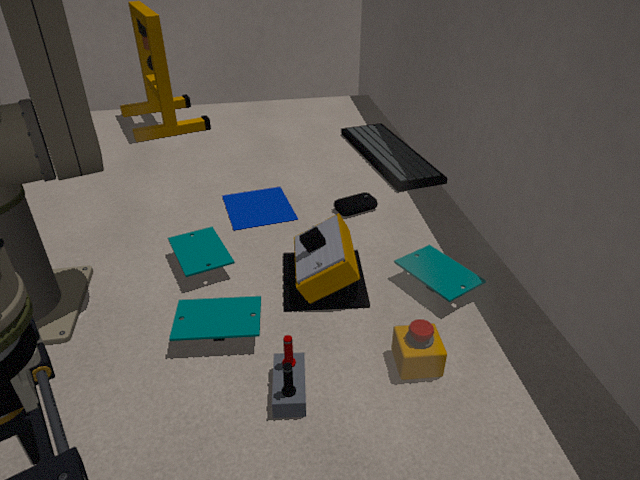

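The top view shows the cover at about (333,250) with its handle at (333,255), the mat at (175,301), and the stand at (470,300) with the red probe at (458,297) and the black one at (487,300). The teal plates are decoys. The side view agrees with this.

```bash
cat > m.py <<'E'
from h import *
t=dict(np.load('top.npz')); s=dict(np.load('side.npz'))
out={}
for n,c in (('top',t),('side',s)):
    P=cloud(c); f=c['frame'].astype(int); r,g,b=f[...,0],f[...,1],f[...,2]
    print('==',n,'bench z',np.median(P[...,2][(abs(P[...,2])<15)&(P[...,0]>350)&(P[...,0]<800)]))
    hsv=cv2.cvtColor(c['frame'],cv2.COLOR_RGB2HSV).astype(int)
    near=(np.hypot(P[...,0]-590,P[...,1])<150)
    # mat
    m=(hsv[...,0]>105)&(hsv[...,0]<125)&(hsv[...,1]>150)&(P[...,0]>300)&(P[...,0]<700)&(P[...,1]>100)&(P[...,1]<450)&(P[...,2]<25)
    q=P[m]; rc=cv2.minAreaRect(q[:,:2].astype(np.float32)); print('mat',rc,np.median(q[:,2]))
    # cover plate: grey bright pixels above 40
    m=near&(P[...,2]>30)&(hsv[...,1]<45)&(hsv[...,2]>90)&(abs(P[...,1])<100)&(P[...,0]>500)
    m=cv2.erode(m.astype(np.uint8),np.ones((3,3)))>0
    q=P[m]; c0=np.median(q,0); 
    for _ in range(3):
        nn=np.linalg.svd(q-q.mean(0),full_matrices=False)[2][2]; nn*=np.sign(nn[2]); d=(q-q.mean(0))@nn; q=q[abs(d)<2.5]
    print('plate',len(q),q.mean(0),'n',nn,'tilt',np.degrees(np.arccos(nn[2])),'az',np.degrees(np.arctan2(nn[1],nn[0])))
    yaw=np.arctan2(-nn[1],-nn[0])
    # in-plane rect
    ey=np.array([-np.sin(yaw),np.cos(yaw),0]); ex=np.cross(ey,nn); 
    uv=np.c_[(q-q.mean(0))@ex,(q-q.mean(0))@ey].astype(np.float32); rc=cv2.minAreaRect(uv)
    print('  rect',rc,'centre top',q.mean(0)+rc[0][0]*ex+rc[0][1]*ey, 'yaw',np.degrees(yaw))
    d=(P-q.mean(0))@nn
    m=near&(d>28)&(d<44)&(hsv[...,2]<80); h=P[m]; print('  handle',len(h),np.median(d[m]),h.mean(0)); 
    m=m&(d>32); h=P[m]; rc=cv2.minAreaRect(np.c_[(h-q.mean(0))@ex,(h-q.mean(0))@ey].astype(np.float32)); print('  hrect',rc,'world',q.mean(0)+rc[0][0]*ex+rc[0][1]*ey+36*nn)
    # stand
    b=(P[...,1]<-180)&(P[...,1]>-360)&(P[...,0]>400)&(P[...,0]<600)
    m=b&(P[...,2]>26)&(P[...,2]<36)&(hsv[...,1]<60); q=P[m]; print('stand',len(q),np.median(q[:,2]),cv2.minAreaRect(q[:,:2].astype(np.float32)))
    red=b&((hsv[...,0]<8)|(hsv[...,0]>172))&(hsv[...,1]>130)
    q=P[red&(P[...,2]>80)&(P[...,2]<100)];print('red top',len(q),q.mean(0) if len(q) else 0, q.max(0))
    q=P[red];print('red all',len(q),q.mean(0),q.min(0),q.max(0))
    q=P[b&(hsv[...,2]<60)&(P[...,2]>76)&(P[...,2]<100)];print('blk top',len(q),q.mean(0) if len(q) else 0)
E
python3 m.py
```

```text
== top bench z -0.050817821761029336
mat ((471.67547607421875, 308.234375), (158.7866668701172, 180.78810119628906), 8.150443077087402) 2.9874777472064125
plate 126 [573.3452185  -13.43232859  86.22240764] n [-0.91118528  0.08971903  0.40210929] tilt 66.28989335178426 az 174.37654969081262
  rect ((-0.16005945205688477, 0.4891815185546875), (10.67567253112793, 143.89488220214844), 0.7437818646430969) centre top [573.32910187 -12.93919453  86.07585854] yaw -5.623450309187375
  handle 651 32.04525307659527 [515.29649427  -8.06055941  34.51358903]
  hrect ((-81.01263427734375, -12.316070556640625), (149.37081909179688, 160.9589080810547), 55.765235900878906) world [506.91653688 -19.26711844  26.52384827]
stand 1061 31.33777642921177 ((470.1436767578125, -254.81427001953125), (85.44652557373047, 166.41526794433594), 17.451129913330078)
red top 45 [ 482.9756828  -254.27747697   86.46167899] [ 488.70050611 -248.22719457   89.86219567]
red all 123 [ 482.82941585 -252.08620724   60.22849745] [ 472.21434445 -260.91575036   29.97815582] [ 491.79962702 -245.01443121   89.86219567]
blk top 52 [ 
[... 482 characters left out ...]
121   84.77226432] yaw -6.099076242416079
  handle 165 35.07129220283123 [551.76882772 -15.09929215 114.83401097]
  hrect ((-8.099316596984863, 18.450531005859375), (20.817279815673828, 39.01628494262695), 87.25006103515625) world [550.36711845 -11.78975323 115.91681098]
stand 1256 31.86015265429637 ((477.3215637207031, -282.621826171875), (103.85652923583984, 49.938575744628906), 82.9295883178711)
red top 61 [ 480.50765706 -262.43117911   86.90935279] [ 487.23486308 -247.9432924    89.70814653]
red all 255 [ 480.91243395 -262.61035395   62.43338088] [ 468.30670177 -317.73759257    0.52106437] [ 494.0935925  -188.66089058   89.70814653]
blk top 124 [ 474.61720897 -304.39436805   84.52833162]
```

```bash
cat > m2.py <<'E'
from h import *
t=dict(np.load('top.npz')); s=dict(np.load('side.npz'))
n=np.array([-.5,.0534,.8644]); n/=np.linalg.norm(n); c0=np.array([568.3,-14.2,84.8])
yaw=np.arctan2(-n[1],-n[0]); ey=np.array([-np.sin(yaw),np.cos(yaw),0]); ex=np.cross(ey,n)
for nm,c in (('top',t),('side',s)):
    P=cloud(c); hsv=cv2.cvtColor(c['frame'],cv2.COLOR_RGB2HSV).astype(int); D=P-c0
    d,u,v=D@n,D@ex,D@ey
    m=(abs(d)<4)&(abs(u)<56)&(abs(v)<90)&(hsv[...,1]<70)&(hsv[...,2]>60)
    q=P[m]; A=np.c_[u[m],v[m],np.ones(m.sum())]; print(nm,m.sum(),'plane fit',np.linalg.lstsq(A,d[m],rcond=None)[0])
    print(' plate',cv2.minAreaRect(np.c_[u[m],v[m]].astype(np.float32)))
    m=(abs(d-36)<4)&(abs(u)<40)&(abs(v)<30)
    print(' handle d',np.median(d[m]),m.sum(),cv2.minAreaRect(np.c_[u[m],v[m]].astype(np.float32)))
    # stand
    b=(P[...,1]<-220)&(P[...,1]>-345)&(P[...,0]>435)&(P[...,0]<520)
    m=b&(P[...,2]>28)&(P[...,2]<36); m=cv2.morphologyEx(m.astype(np.uint8),cv2.MORPH_OPEN,np.ones((3,3)))>0
    print(' stand',cv2.minAreaRect(P[m][:,:2].astype(np.float32)))
    red=b&((hsv[...,0]<8)|(hsv[...,0]>172))&(hsv[...,1]>130)
    q=P[red&(P[...,2]>86)&(P[...,2]<92)];print(' red top',len(q),np.median(q,0),q.min(0),q.max(0))
    b2=(hsv[...,0]>105)&(hsv[...,0]<125)&(hsv[...,1]>150)&(P[...,0]>370)&(P[...,0]<580)&(P[...,1]>190)&(P[...,1]<430)&(abs(P[...,2]-3)<4)
    b2=cv2.morphologyEx(b2.astype(np.uint8),cv2.MORPH_OPEN,np.ones((3,3)))>0
    print(' mat',cv2.minAreaRect(P[b2][:,:2].astype(np.float32)))
print('yaw',np.degrees(yaw))
E
python3 m2.py
```

```text
top 3286 plane fit [-1.62744222e-05  2.18802357e-03 -1.06291622e+00]
 plate ((0.8222808837890625, 1.7704238891601562), (149.28192138671875, 103.25025939941406), 89.94717407226562)
 handle d 34.63092973868772 203 ((1.4478797912597656, 1.182790756225586), (19.825313568115234, 39.555233001708984), 89.4968032836914)
 stand ((478.82208251953125, -283.2265625), (100.93452453613281, 49.87372589111328), 82.8332290649414)
 red top 27 [ 483.11737435 -255.26602558   87.82664397] [ 477.56713274 -260.49467069   86.03545532] [ 488.70050611 -249.38593627   89.86219567]
 mat ((471.99981689453125, 307.44708251953125), (158.35775756835938, 179.14044189453125), 8.1452054977417)
side 1647 plane fit [-0.0023606   0.003182   -0.09582269]
 plate ((-0.06078338623046875, 3.643463134765625), (102.56841278076172, 163.47055053710938), 1.044858694076538)
 handle d 35.629530020331586 134 ((0.07972908020019531, 0.8248443603515625), (21.510746002197266, 38.97317886352539), 88.09635162353516)
 stand ((477.3215637207031, -282.621826171875), (103.85652923583984, 49.938575744628906), 82.9295883178711)
 red top 48 [ 480.31547178 -256.89593603   87.80691182] [ 470.44293234 -307.54840978   86.07133601] [ 486.71417339 -247.9432924    89.70814653]
 mat ((470.3996276855469, 304.8924560546875), (157.83389282226562, 181.71836853027344), 8.187457084655762)
yaw -6.096081543211654
```

```bash
cat > plan.py <<'E'
import numpy as np, json
from scipy.spatial.transform import Rotation as R
from workcell import ctrl
# estimated poses
yaw=np.radians(-6.1); n=np.array([-np.sin(np.pi/6)*np.cos(yaw),-np.sin(np.pi/6)*np.sin(yaw),np.cos(np.pi/6)])
ey=np.array([-np.sin(yaw),np.cos(yaw),0])
box=np.array([571.7,-13.5,80.]) # face centre
def tool(y,z): y,z=np.array(y,float),np.array(z,float); return R.from_matrix(np.c_[np.cross(y,z),y,z])
def down(deg): a=np.radians(deg); return tool([np.cos(a),np.sin(a),0],[0,0,-1])
def cur():
    s=ctrl.read_state(); return s['eef_pos'],R.from_rotvec(s['tool_rot'])
def plan(p1,R1,N,start=None):
    p0,R0=start or cur(); w=(R0.inv()*R1).as_rotvec()/N; d=(np.array(p1)-p0)/N
    print('dist',np.linalg.norm(d)*N,'per row',np.linalg.norm(d),'deg/row',np.degrees(np.linalg.norm(w)))
    for i in range(N):
        sh=(R0*R.from_rotvec(w*i)).inv().apply(d)
        print(json.dumps([round(x,3) for x in w]+[round(x,1) for x in sh]))
E
python3 - <<'E'
from plan import *
Rg=tool(-ey,-n)
plan(box+72*n,Rg,16)
print(box+72*n)
E
```

```text
dist 611.0678733626949 per row 38.19174208516843 deg/row 2.6714015336144703
[-0.009, 0.032, 0.033, 30.2, -22.9, 4.8]
[-0.009, 0.032, 0.033, 29.2, -23.9, 5.5]
[-0.009, 0.032, 0.033, 28.3, -24.9, 6.2]
[-0.009, 0.032, 0.033, 27.2, -25.9, 6.9]
[-0.009, 0.032, 0.033, 26.1, -26.8, 7.5]
[-0.009, 0.032, 0.033, 25.0, -27.7, 8.0]
[-0.009, 0.032, 0.033, 23.8, -28.6, 8.6]
[-0.009, 0.032, 0.033, 22.6, -29.5, 9.1]
[-0.009, 0.032, 0.033, 21.3, -30.3, 9.5]
[-0.009, 0.032, 0.033, 20.0, -31.0, 9.9]
[-0.009, 0.032, 0.033, 18.6, -31.7, 10.2]
[-0.009, 0.032, 0.033, 17.2, -32.4, 10.5]
[-0.009, 0.032, 0.033, 15.8, -33.1, 10.7]
[-0.009, 0.032, 0.033, 14.4, -33.7, 10.9]
[-0.009, 0.032, 0.033, 12.9, -34.2, 11.1]
[-0.009, 0.032, 0.033, 11.4, -34.7, 11.1]
[535.90383401  -9.67449343 142.35382907]
```

```bash
python3 -m pendant '[[[-0.009,0.032,0.033,30,-23,5,0],[-0.009,0.032,0.033,29,-24,5.5,0],[-0.009,0.032,0.033,28,-25,6,0],[-0.009,0.032,0.033,27,-26,7,0],[-0.009,0.032,0.033,26,-27,7.5,0],[-0.009,0.032,0.033,25,-28,8,0],[-0.009,0.032,0.033,24,-28.5,8.5,0],[-0.009,0.032,0.033,22.5,-29.5,9,0]]]' 30
python3 - <<'E'
from plan import *
plan(box+72*n,tool(-ey,-n),8)
E
```

```text
clock: 1.1
eef_pos: [392.8, -276.3, 180.0]
tool_rot: [3.089, 0.254, 0.414]
wrist_force: [0.6, 0.3, 0.1]
grip_width: 1.001
grasp_force: 0.0
dist 304.9507420840417 per row 38.11884276050521 deg/row 2.646345836613106
[-0.009, 0.032, 0.032, 21.2, -30.2, 9.5]
[-0.009, 0.032, 0.032, 19.9, -31.0, 9.8]
[-0.009, 0.032, 0.032, 18.6, -31.7, 10.2]
[-0.009, 0.032, 0.032, 17.2, -32.4, 10.5]
[-0.009, 0.032, 0.032, 15.8, -33.0, 10.7]
[-0.009, 0.032, 0.032, 14.4, -33.6, 10.9]
[-0.009, 0.032, 0.032, 12.9, -34.1, 11.1]
[-0.009, 0.032, 0.032, 11.5, -34.6, 11.2]
```

```bash
python3 -m pendant '[[[-0.009,0.032,0.032,21,-30,9.5,0],[-0.009,0.032,0.032,20,-31,10,0],[-0.009,0.032,0.032,18.5,-31.5,10,0],[-0.009,0.032,0.032,17,-32.5,10.5,0],[-0.009,0.032,0.032,16,-33,10.5,0],[-0.009,0.032,0.032,14.5,-33.5,11,0],[-0.009,0.032,0.032,13,-34,11,0],[-0.009,0.032,0.032,11.5,-34.5,11,0]]]'
python3 - <<'E'
from plan import *
print(np.std([cur()[0] for _ in range(5)],0))
plan(box+72*n,tool(-ey,-n),1)
plan(box+12*n,tool(-ey,-n),3)
from h import *
c=shot('wrist'); print(c['fx'],c['cx'],c['cy'],c['T_tool_cam'].round(3).tolist()); save(c,'w1.png')
E
```

```text
clock: 2.1
eef_pos: [535.1, -10.0, 142.3]
tool_rot: [2.999, -0.154, 0.809]
wrist_force: [-0.2, -0.7, 0.0]
grip_width: 1.0
grasp_force: 0.0
[0. 0. 0.]
dist 0.8481126235445006 per row 0.8481126235445006 deg/row 0.3495148435045143
[0.003, -0.003, 0.004, 0.7, -0.4, 0.3]
dist 60.295821009186554 per row 20.098607003062185 deg/row 0.11650494783483809
[0.001, -0.001, 0.001, 0.2, -0.2, 20.1]
[0.001, -0.001, 0.001, 0.2, -0.2, 20.1]
[0.001, -0.001, 0.001, 0.2, -0.2, 20.1]
371.64829954431775 313.5139686479967 241.34042724281034 [[-0.001, 0.958, 0.286, 79.481], [1.0, 0.001, -0.001, 1.311], [-0.001, 0.286, -0.958, -165.693], [0.0, 0.0, 0.0, 1.0]]
```

View pics/w1.png

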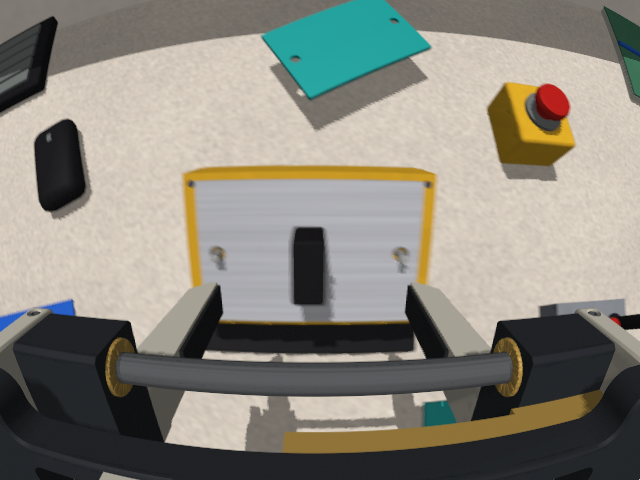

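The wrist view shows the handle at (310,265), centred between the fingers and square to them. I'll descend and close.

```bash
python3 -m pendant '[[[0.003,-0.003,0.004,0.7,-0.5,20,0],[0,0,0,0,0,20,0],[0,0,0,0,0,15,0],[0,0,0,0,0,5,0],[0,0,0,0,0,0,1],[0,0,0,0,0,0,1],[0,0,0,0,0,0,1],[0,0,0,0,0,0,1]]]' 40
python3 -c "
from plan import *
print(cur()[0]-(box+12*n)); s=ctrl.read_state(); print(s['wrist_force'])"
```

```text
clock: 3.15
eef_pos: [565.6, -14.1, 91.6]
tool_rot: [3.004, -0.158, 0.805]
wrist_force: [0.1, -0.3, 0.7]
grip_width: 0.62
grasp_force: 0.0
[-0.09737826 -1.24026     1.16511168]
[ 0.13769598 -0.2763024   0.72138855]
```

```bash
python3 -m pendant '[[[0,0,0,0,0,0,1],[0,0,0,0,0,0,1],[0,0,0,0,0,0,1],[0,0,0,0,0,0,1],[0,0,0,0,0,0,1],[0,0,0,0,0,0,1],[0,0,0,0,0,-3,1],[0,0,0,0,0,-5,1]]]'
```

```text
clock: 4.15
eef_pos: [561.1, -13.4, 97.7]
tool_rot: [3.005, -0.158, 0.803]
wrist_force: [2.3, 3.5, -4.4]
grip_width: 0.213
grasp_force: 40.0
```

```bash
python3 -m pendant '[[[0,0,0,0,0,-8,1],[0,0,0,0,0,-10,1],[0,0,0,0,0,-12,1],[0,0,0,0,0,-15,1],[0,0,0,0,0,-15,1],[0,0,0,0,0,-10,1],[0,0,0,0,0,0,1],[0,0,0,0,0,0,1]]]'
python3 - <<'E'
from plan import *
print(ctrl.read_state()['grip_width'])
plan([471.3,306.3,60],down(-81.9),16)
from h import *
save(shot('side'),'s2.png')
E
```

```text
clock: 5.15
eef_pos: [526.6, -10.0, 158.2]
tool_rot: [3.005, -0.158, 0.803]
wrist_force: [-1.0, 0.3, -2.3]
grip_width: 0.211
grasp_force: 40.0
0.2114609559404003
dist 335.7859418011334 per row 20.986621362570837 deg/row 2.0638863057353554
[0.004, -0.032, -0.015, -7.8, -19.3, 2.6]
[0.004, -0.032, -0.015, -7.5, -19.4, 2.9]
[0.004, -0.032, -0.015, -7.1, -19.5, 3.2]
[0.004, -0.032, -0.015, -6.7, -19.6, 3.5]
[0.004, -0.032, -0.015, -6.2, -19.7, 3.8]
[0.004, -0.032, -0.015, -5.8, -19.7, 4.1]
[0.004, -0.032, -0.015, -5.4, -19.8, 4.3]
[0.004, -0.032, -0.015, -4.9, -19.9, 4.6]
[0.004, -0.032, -0.015, -4.5, -19.9, 4.8]
[0.004, -0.032, -0.015, -4.0, -20.0, 5.0]
[0.004, -0.032, -0.015, -3.6, -20.0, 5.2]
[0.004, -0.032, -0.015, -3.1, -20.0, 5.4]
[0.004, -0.032, -0.015, -2.6, -20.1, 5.6]
[0.004, -0.032, -0.015, -2.1, -20.1, 5.8]
[0.004, -0.032, -0.015, -1.6, -20.1, 5.9]
[0.004, -0.032, -0.015, -1.1, -20.1, 6.0]
```

View pics/s2.png

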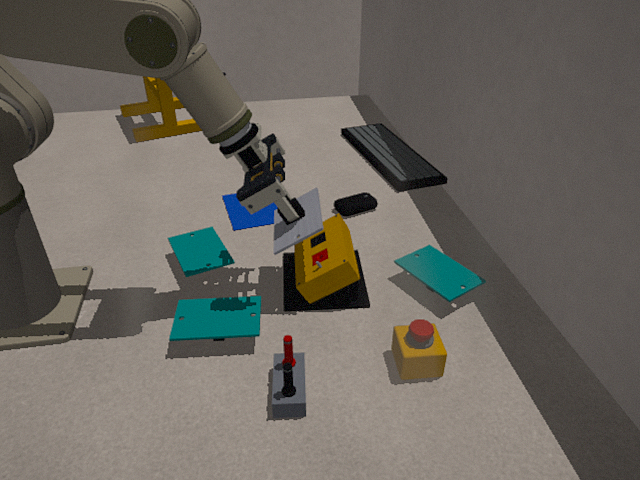

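The cover is held at (300,220) and clear of the pins. The red terminal is exposed at (320,258), on the -y side. Next is the carry to the mat.

```bash
python3 -m pendant '[[[0.004,-0.032,-0.015,-8,-19.5,2.5,1],[0.004,-0.032,-0.015,-7.5,-19.5,3,1],[0.004,-0.032,-0.015,-7,-19.5,3,1],[0.004,-0.032,-0.015,-6.5,-19.5,3.5,1],[0.004,-0.032,-0.015,-6,-19.5,4,1],[0.004,-0.032,-0.015,-6,-19.5,4,1],[0.004,-0.032,-0.015,-5.5,-20,4.5,1],[0.004,-0.032,-0.015,-5,-20,4.5,1]]]' && python3 -m pendant '[[[0.004,-0.032,-0.015,-4.5,-20,5,1],[0.004,-0.032,-0.015,-4,-20,5,1],[0.004,-0.032,-0.015,-3.5,-20,5,1],[0.004,-0.032,-0.015,-3,-20,5.5,1],[0.004,-0.032,-0.015,-2.5,-20,5.5,1],[0.004,-0.032,-0.015,-2,-20,6,1],[0.004,-0.032,-0.015,-1.5,-20,6,1],[0.004,-0.032,-0.015,-1,-20,6,1]]]'
python3 - <<'E'
from plan import *
plan([471.3,306.3,60],down(-81.9),1)
from h import *
for k in ('side','top'):
    c=shot(k)
    P=cloud(c); hsv=cv2.cvtColor(c['frame'],cv2.COLOR_RGB2HSV)
    m=(hsv[...,1]<70)&(hsv[...,2]>60)&(abs(P[...,0]-471)<90)&(abs(P[...,1]-306)<110)&(P[...,2]>25)&(P[...,2]<80)
    q=P[m]; 
    for _ in range(5):
        nn=np.linalg.svd(q-q.mean(0),full_matrices=False)[2][2]; nn*=np.sign(nn[2]); d=(q-q.mean(0))@nn; q2=q[abs(d)<3]; q=q2 if len(q2)>30 else q
    print(k,len(q),'n',nn,'c',q.mean(0),cv2.minAreaRect(q[:,:2].astype(np.float32)))
save(c,'t3.png')
E
```

```text
clock: 6.2
eef_pos: [498.7, 148.9, 108.2]
tool_rot: [3.1, 0.032, 0.41]
wrist_force: [0.6, 0.3, -1.7]
grip_width: 0.214
grasp_force: 40.0
clock: 7.2
eef_pos: [472.2, 306.9, 58.6]
tool_rot: [3.132, 0.222, 0.009]
wrist_force: [-0.3, 0.6, -2.0]
grip_width: 0.214
grasp_force: 40.0
dist 1.8070982475599267 per row 1.8070982475599267 deg/row 0.35174960286286366
[0.002, -0.006, -0.0, -1.0, 0.4, -1.4]
side 869 n [-0.00688665  0.00263897  0.9999728 ] c [470.55515774 290.19872521  51.19661864] ((470.4491271972656, 305.8367919921875), (100.72602081298828, 158.76605224609375), 8.21794605255127)
top 853 n [-0.00761752 -0.00452415  0.99996075] c [474.19725056 279.67633381  50.65644877] ((473.4992370605469, 293.8348693847656), (99.56434631347656, 123.31328582763672), 8.259244918823242)
```

The plate is level, with its underside about 43 mm above the mat and centred over it. I'll lower it.

```bash
python3 -m pendant '[[[0,-0.006,0,-1,0.5,12,1],[0,0,0,0,0,12,1],[0,0,0,0,0,10,1],[0,0,0,0,0,4,1],[0,0,0,0,0,2,1],[0,0,0,0,0,1,1],[0,0,0,0,0,0,1],[0,0,0,0,0,0,1]]]'
```

```text
clock: 8.3
eef_pos: [472.0, 305.8, 19.1]
tool_rot: [3.133, 0.221, 0.004]
wrist_force: [-0.6, -0.2, -2.3]
grip_width: 0.21
grasp_force: 40.0
```

```bash
python3 -m pendant '[[[0,0,0,0,0,1,1],[0,0,0,0,0,1,1],[0,0,0,0,0,0.5,1],[0,0,0,0,0,0.5,1],[0,0,0,0,0,0.3,1],[0,0,0,0,0,0.2,1],[0,0,0,0,0,0,1],[0,0,0,0,0,0,1]]]'
```

```text
clock: 9.3
eef_pos: [471.9, 305.7, 15.5]
tool_rot: [3.132, 0.221, 0.003]
wrist_force: [-0.6, -1.1, 1.4]
grip_width: 0.214
grasp_force: 40.0
```

```bash
python3 -m pendant '[[[0,0,0,0,0,0.3,1],[0,0,0,0,0,0,0],[0,0,0,0,0,0,0],[0,0,0,0,0,0,0],[0,0,0,0,0,0,0],[0,0,0,0,0,0,0],[0,0,0,0,0,-10,0],[0,0,0,0,0,-25,0]]]' && python3 -m pendant '[[[0,0,0,0,0,-40,0],[0,0,0,0,0,-40,0],[0,0,0,0,0,-40,0],[0,0,0,4,40,0,0],[0,0,0,4,50,0,0],[0,0,0,4,50,0,0],[0,0,0,4,50,0,0],[0,0,0,4,50,0,0]]]'
python3 - <<'E'
from h import *
t=shot('top'); save(t,'t4.png'); save(shot('side'),'s4.png')
P=cloud(t); hsv=cv2.cvtColor(t['frame'],cv2.COLOR_RGB2HSV)
m=(abs(P[...,0]-471)<70)&(abs(P[...,1]-306)<90)&(P[...,2]>5)&(P[...,2]<13)&(hsv[...,1]<100)
print(m.sum(),np.percentile(P[m][:,2],[5,50,95]),cv2.minAreaRect(P[m][:,:2].astype(np.float32)))
# terminals & socket holes from top
s=dict(np.load('side.npz'))
from plan import box,n,ey
ex=np.cross(ey,n)
for nm,c in (('top',t),('side',s)):
    P=cloud(c); hsv=cv2.cvtColor(c['frame'],cv2.COLOR_RGB2HSV).astype(int); D=P-box; d,u,v=D@n,D@ex,D@ey
    f=(abs(d)<12)&(abs(u)<60)&(abs(v)<90)
    y=f&(hsv[...,0]>15)&(hsv[...,0]<32)&(hsv[...,1]>120)&(abs(d)<4)
    A=np.c_[u[y],v[y],np.ones(y.sum())]; print(nm,'face',np.linalg.lstsq(A,d[y],rcond=None)[0],cv2.minAreaRect(np.c_[u[y],v[y]].astype(np.float32)))
    r=f&((hsv[...,0]<8)|(hsv[...,0]>172))&(hsv[...,1]>130)&(abs(u)<30); r=cv2.morphologyEx(r.astype(np.uint8),cv2.MORPH_OPEN,np.ones((2,2)))>0
    print(' red',r.sum(),np.median(d[r]),cv2.minAreaRect(np.c_[u[r],v[r]].astype(np.float32)))
E
```

```text
clock: 10.3
eef_pos: [470.6, 305.1, 49.6]
tool_rot: [3.131, 0.221, -0.001]
wrist_force: [0.6, -0.8, -0.3]
grip_width: 0.914
grasp_force: 0.0
clock: 11.3
eef_pos: [525.3, 69.5, 171.5]
tool_rot: [3.132, 0.221, 0.005]
wrist_force: [1.2, 0.0, 0.2]
grip_width: 1.002
grasp_force: 0.0
1778 [ 5.56218861  8.12264278 11.64542276] ((472.62744140625, 336.5552062988281), (134.07188415527344, 97.70317840576172), 0.8268677592277527)
top face [ 0.00114695  0.00071795 -0.40807999] ((0.1004486083984375, 0.16159820556640625), (113.04389953613281, 170.04916381835938), 0.13805167376995087)
 red 262 -1.7606576936183558 ((-1.5004749298095703, -30.874757766723633), (35.87026596069336, 33.06966781616211), 2.2431719303131104)
side face [-0.00071029  0.0034906   0.66214779] ((-1.0316123962402344, -0.04840087890625), (111.65084838867188, 172.95785522460938), 0.16047713160514832)
 red 136 -0.09943084957462778 ((108.03561401367188, -415.2482604980469), (36.52958679199219, 830.0889892578125), 15.580042839050293)
```

View pics/t4.png

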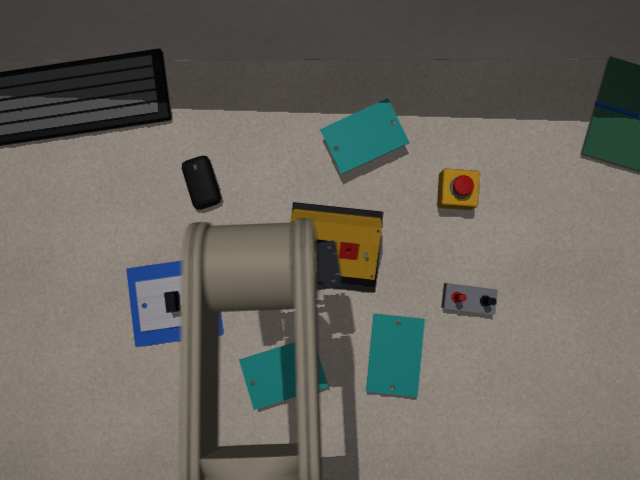

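The cover lies flat on the mat (plate top z ≈ 8, pixel about (170,302)). The red terminal is at (348,250), and its hole is consistent with the box model. Next is the red probe, gripped across the line of the two probes so the black one stays clear.

Run:
```python
from plan import *
print(ctrl.read_state()['qpos'])
plan([481.8,-255.3,140],down(-7.1),12)
```

```text
[ 0.03151921 -0.03520268  1.74579102 -0.00303702  1.42765243  1.4665176 ]
dist 326.48447163134745 per row 27.207039302612287 deg/row 6.25793286187119
[0.0, -0.0, -0.109, -7.3, 26.1, 2.7]
[0.0, -0.0, -0.109, -10.1, 25.1, 2.7]
[0.0, -0.0, -0.109, -12.8, 23.9, 2.7]
[0.0, -0.0, -0.109, -15.3, 22.3, 2.7]
[0.0, -0.0, -0.109, -17.6, 20.5, 2.6]
[0.0, -0.0, -0.109, -19.8, 18.5, 2.6]
[0.0, -0.0, -0.109, -21.7, 16.2, 2.6]
[0.0, -0.0, -0.109, -23.3, 13.8, 2.6]
[0.0, -0.0, -0.109, -24.7, 11.2, 2.6]
[0.0, -0.0, -0.109, -25.7, 8.4, 2.6]
[0.0, -0.0, -0.109, -26.5, 5.5, 2.6]
[0.0, -0.0, -0.109, -27.0, 2.6, 2.6]
```

```bash
python3 -m pendant '[[[0,0,-0.109,-7.5,26,2.5,0],[0,0,-0.109,-10,25,2.5,0],[0,0,-0.109,-13,24,2.5,0],[0,0,-0.109,-15.5,22.5,2.5,0],[0,0,-0.109,-17.5,20.5,2.5,0],[0,0,-0.109,-20,18.5,2.5,0],[0,0,-0.109,-21.5,16,2.5,0],[0,0,-0.109,-23.5,14,2.5,0]]]' && python3 -m pendant '[[[0,0,-0.109,-24.5,11,2.5,0],[0,0,-0.109,-25.5,8.5,2.5,0],[0,0,-0.109,-26.5,5.5,2.5,0],[0,0,-0.109,-27,2.5,2.5,0],[0,0,0,0,0,0,0],[0,0,0,0,0,0,0],[0,0,0,0,0,0,0],[0,0,0,0,0,0,0]]]'
python3 - <<'E'
from plan import *
plan([481.8,-255.3,140],down(-7.1),1)
from h import *
p,Rr=cur(); c=shot('wrist'); save(c,'w5.png'); np.savez('w5p.npz',p=p,R=Rr.as_matrix())
# red blob points from fisheye + depth
f=c['frame']; hsv=cv2.cvtColor(f,cv2.COLOR_RGB2HSV).astype(int); z=c['z_map'].astype(float)
v,u=np.mgrid[:480,:640]; a,b=(u-c['cx'])/c['fx'],(v-c['cy'])/c['fy']; r=np.hypot(a,b)+1e-9; k=np.tan(r)/r
Pc=np.stack([a*k*z,-b*k*z,-z],-1); T=c['T_tool_cam']; Pt=Pc@T[:3,:3].T+T[:3,3]; Pw=Pt@Rr.as_matrix().T+p
red=((hsv[...,0]<8)|(hsv[...,0]>172))&(hsv[...,1]>130)&(z>0)&(np.hypot(Pw[...,0]-482,Pw[...,1]+255)<30)
for lo,hi in ((82,95),(60,82),(45,60),(34,45)):
    q=Pw[red&(Pw[...,2]>lo)&(Pw[...,2]<hi)]; print(lo,len(q),q.mean(0) if len(q) else '',q.min(0) if len(q) else '',q.max(0) if len(q) else '')
m=(abs(Pw[...,2]-32)<4)&(np.hypot(Pw[...,0]-478,Pw[...,1]+283)<60)&(hsv[...,1]<90)
print('stand',cv2.minAreaRect(Pw[m][:,:2].astype(np.float32)))
E
```

```text
clock: 12.4
eef_pos: [496.0, -144.2, 151.3]
tool_rot: [2.742, 1.528, 0.003]
wrist_force: [0.9, 0.6, -0.1]
grip_width: 1.001
grasp_force: 0.0
clock: 13.4
eef_pos: [481.6, -250.2, 140.9]
tool_rot: [2.351, 2.081, 0.001]
wrist_force: [0.4, -0.8, 0.4]
grip_width: 1.001
grasp_force: 0.0
dist 5.148617993126601 per row 5.148617993126601 deg/row 0.19691878234377483
[0.002, 0.001, 0.002, -5.0, 0.8, 0.9]
82 358 [ 481.30940531 -255.0523395    87.31878132] [ 474.67847294 -262.35259296   83.41744821] [ 487.81802129 -248.73497843   89.37664587]
60 176 [ 481.86020544 -249.99973274   70.23367853] [ 474.58523589 -256.14000015   60.07003083] [ 487.9031868  -248.12356924   81.14912758]
45 109 [ 481.88343023 -250.2176039    52.55730147] [ 474.9156773  -255.27811821   45.07547981] [ 487.96897823 -248.44851595   59.87700018]
34 289 [ 481.75420525 -251.43700949   36.43639584] [ 470.76469562 -263.12871769   34.02921188] [ 491.52055014 -245.05335885   44.84146881]
stand ((477.83709716796875, -283.2339782714844), (100.11180877685547, 50.795284271240234), 82.85163879394531)
```

View pics/w5.png

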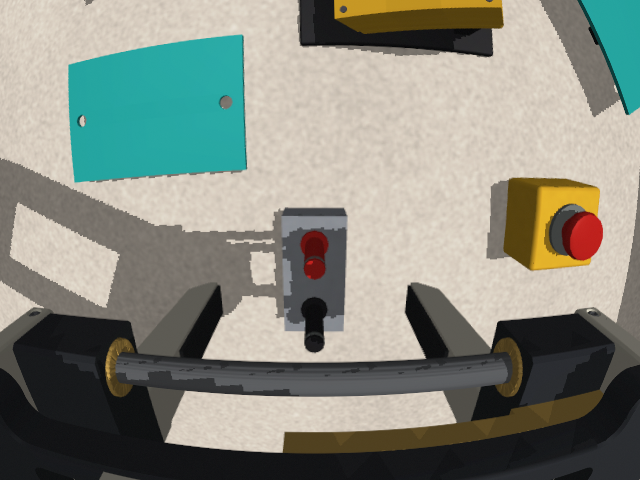

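The red probe is between the fingers at (314,265), measured axis (481.4, -255.3). The black probe at (314,330) lies outside the finger sweep. I'll descend and grip.

```bash
python3 -m pendant '[[[0.002,0.001,0.002,-5,0.4,10,0],[0,0,0,0,0,25,0],[0,0,0,0,0,25,0],[0,0,0,0,0,20,0],[0,0,0,0,0,10,0],[0,0,0,0,0,2,0],[0,0,0,0,0,0,1],[0,0,0,0,0,0,1]]]' 30 && python3 -m pendant '[[[0,0,0,0,0,0,1],[0,0,0,0,0,0,1],[0,0,0,0,0,0,1],[0,0,0,0,0,0,1],[0,0,0,0,0,0,1],[0,0,0,0,0,0,1],[0,0,0,0,0,0,1],[0,0,0,0,0,0,1]]]'
```

```text
clock: 14.45
eef_pos: [481.8, -256.4, 49.7]
tool_rot: [2.354, 2.078, 0.001]
wrist_force: [-0.2, -0.4, -0.6]
grip_width: 0.834
grasp_force: 0.0
clock: 15.45
eef_pos: [481.1, -256.0, 48.7]
tool_rot: [2.355, 2.079, 0.0]
wrist_force: [0.3, -0.1, 0.4]
grip_width: 0.146
grasp_force: 30.0
```

```bash
python3 -m pendant '[[[0,0,0,0,0,-5,1],[0,0,0,0,0,-10,1],[0,0,0,0,0,-15,1],[0,0,0,0,0,-20,1],[0,0,0,0,0,-25,1],[0,0,0,0,0,-25,1],[0,0,0,0,0,-10,1],[0,0,0,0,0,0,1]]]'
python3 - <<'E'
from plan import *
print(ctrl.read_state()['grip_width'])
ex=np.cross(ey,n); sock=box-1*n-29*ey; print('socket',sock, 'pre',sock+76*n)
plan(sock+76*n,tool(ex,-n),16)
E
```

```text
clock: 16.45
eef_pos: [481.7, -256.4, 159.9]
tool_rot: [2.353, 2.078, 0.001]
wrist_force: [0.1, 0.4, -1.1]
grip_width: 0.146
grasp_force: 30.0
0.14587630305476254
socket [569.1155109  -42.38893242  79.1339746 ] pre [531.33066903 -38.3508977  144.95190528]
dist 224.102228484244 per row 14.00638928026525 deg/row 1.8686113137239682
[-0.033, 0.0, -0.001, 13.9, 1.4, 0.9]
[-0.033, 0.0, -0.001, 13.9, 1.4, 1.0]
[-0.033, 0.0, -0.001, 13.9, 1.4, 1.0]
[-0.033, 0.0, -0.001, 13.9, 1.3, 1.1]
[-0.033, 0.0, -0.001, 13.9, 1.3, 1.1]
[-0.033, 0.0, -0.001, 13.9, 1.3, 1.2]
[-0.033, 0.0, -0.001, 13.9, 1.3, 1.2]
[-0.033, 0.0, -0.001, 13.9, 1.2, 1.3]
[-0.033, 0.0, -0.001, 13.9, 1.2, 1.3]
[-0.033, 0.0, -0.001, 13.9, 1.2, 1.3]
[-0.033, 0.0, -0.001, 13.9, 1.2, 1.4]
[-0.033, 0.0, -0.001, 13.9, 1.1, 1.4]
[-0.033, 0.0, -0.001, 13.9, 1.1, 1.5]
[-0.033, 0.0, -0.001, 13.9, 1.1, 1.5]
[-0.033, 0.0, -0.001, 13.9, 1.0, 1.6]
[-0.033, 0.0, -0.001, 13.9, 1.0, 1.6]
```

```bash
python3 -m pendant '[[[-0.033,0,0,14,1.5,1,1],[-0.033,0,0,14,1.5,1,1],[-0.033,0,0,14,1.5,1,1],[-0.033,0,0,14,1.5,1,1],[-0.033,0,0,14,1.5,1,1],[-0.033,0,0,14,1.5,1,1],[-0.033,0,0,14,1,1,1],[-0.033,0,0,14,1,1.5,1]]]' && python3 -m pendant '[[[-0.033,0,0,14,1,1.5,1],[-0.033,0,0,14,1,1.5,1],[-0.033,0,0,14,1,1.5,1],[-0.033,0,0,14,1,1.5,1],[-0.033,0,0,14,1,1.5,1],[-0.033,0,0,14,1,1.5,1],[-0.033,0,0,14,1,1.5,1],[-0.033,0,0,14,1,1.5,1]]]' && python3 -m pendant '[[[0,0,0,0,0,0,1],[0,0,0,0,0,0,1],[0,0,0,0,0,0,1],[0,0,0,0,0,0,1],[0,0,0,0,0,0,1],[0,0,0,0,0,0,1],[0,0,0,0,0,0,1],[0,0,0,0,0,0,1]]]'
cat > w.py <<'E'
from plan import *
from h import *
def wcloud(c,p,Rr):
    z=c['z_map'].astype(float); v,u=np.mgrid[:480,:640]; a,b=(u-c['cx'])/c['fx'],(v-c['cy'])/c['fy']; r=np.hypot(a,b)+1e-9; k=np.tan(r)/r
    T=c['T_tool_cam']; Pt=np.stack([a*k*z,-b*k*z,-z],-1)@T[:3,:3].T+T[:3,3]; return Pt,Pt@Rr.as_matrix().T+p
ex=np.cross(ey,n); sock=box-1*n-29*ey
E
python3 - <<'E'
from w import *
plan(sock+76*n,tool(ex,-n),1)
p,Rr=cur(); c=shot('wrist'); Pt,Pw=wcloud(c,p,Rr); np.savez('w6.npz',Pt=Pt,Pw=Pw,f=c['frame'])
cv2.imwrite('pics/w6.png',cv2.cvtColor(cv2.resize(c['frame'][150:390,160:480],(800,600),interpolation=cv2.INTER_CUBIC),cv2.COLOR_RGB2BGR))
hsv=cv2.cvtColor(c['frame'],cv2.COLOR_RGB2HSV).astype(int)
D=Pw-sock; d,u,v=D@n,D@ex,D@ey
red=((hsv[...,0]<8)|(hsv[...,0]>172))&(hsv[...,1]>130)
m=red&(abs(d)<4)&(abs(u)<30)&(abs(v)<30); print('terminal',m.sum(),np.median(d[m]),cv2.minAreaRect(np.c_[u[m],v[m]].astype(np.float32)))
y=(hsv[...,0]>15)&(hsv[...,0]<32)&(hsv[...,1]>120)&(abs(d-1)<5)&(abs(u)<60)&(abs(v-29)<90)
print('face',y.sum(),np.linalg.lstsq(np.c_[u[y],v[y],np.ones(y.sum())],d[y],rcond=None)[0],cv2.minAreaRect(np.c_[u[y],v[y]].astype(np.float32)))
# probe in tool frame
m=(np.hypot(Pt[...,0],Pt[...,1])<14)&(Pt[...,2]>-40)&(Pt[...,2]<50)
for lo,hi in ((-40,-20),(-10,0),(0,12),(12,18),(18,30),(30,45)):
    q=Pt[m&(Pt[...,2]>lo)&(Pt[...,2]<hi)]; print(lo,hi,len(q),q.min(0).round(1) if len(q) else '',q.max(0).round(1) if len(q) else '')
E
```

```text
clock: 17.45
eef_pos: [506.1, -145.5, 149.9]
tool_rot: [2.199, 1.942, 0.258]
wrist_force: [0.5, 0.2, -0.6]
grip_width: 0.144
grasp_force: 30.0
clock: 18.45
eef_pos: [532.6, -35.7, 143.4]
tool_rot: [2.026, 1.789, 0.486]
wrist_force: [-0.2, 0.8, -1.0]
grip_width: 0.145
grasp_force: 30.0
clock: 19.45
eef_pos: [532.5, -36.7, 143.4]
tool_rot: [2.027, 1.79, 0.484]
wrist_force: [0.4, 0.8, -0.8]
grip_width: 0.146
grasp_force: 30.0
dist 2.5885259755944796 per row 2.5885259755944796 deg/row 1.0420064266031817
[0.005, 0.009, -0.015, -1.8, 0.0, -1.8]
terminal 1900 -0.17923371191916676 ((-0.8686656951904297, -0.7257671356201172), (33.73131561279297, 33.491912841796875), 0.17443972826004028)
face 29660 [ 2.04710895e-04 -7.99410565e-05  8.13547024e-01] ((-0.7708854675292969, 28.35992431640625), (170.30674743652344, 110.69261932373047), 89.92970275878906)
-40 -20 2031 [ -9.1 -11.9 -40. ] [  8.7  11.8 -20. ]
-10 0 450 [  0.6 -11.9 -10. ] [ 8.4 12.1 -0.1]
0 12 249 [  1.  -11.4   0. ] [ 9.5 10.5 12. ]
12 18 435 [  0.1 -10.7  12. ] [11.6  9.8 17.8]
18 30 0  
30 45 0
```

View pics/w6.png

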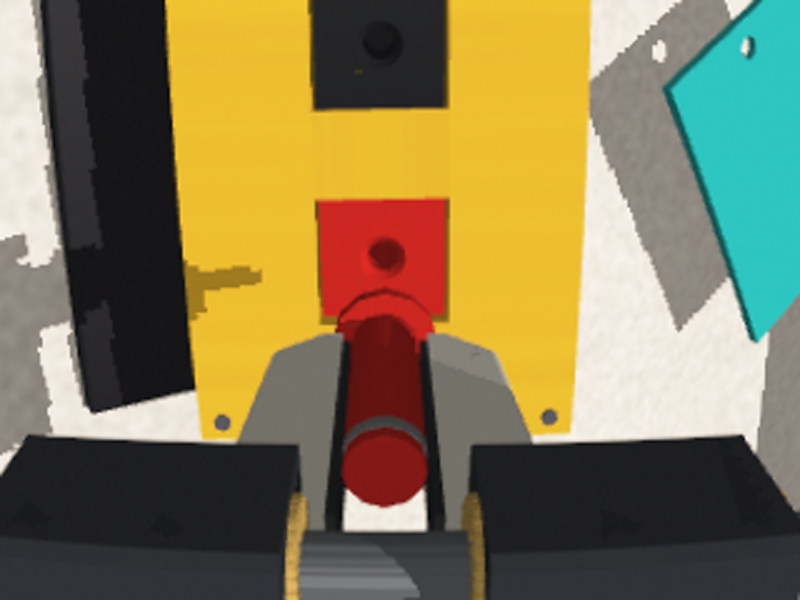

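The crop shows the probe gripped square, its collar at about (385,315) and the red socket hole at (386,255). I'll fit the probe's axis in the tool frame to work out the alignment.

```bash
cat > fit.py <<'E'
from w import *
from scipy.optimize import least_squares
W=[]
def measure():
    p,Rr=cur(); c=shot('wrist'); Pt,Pw=wcloud(c,p,Rr)
    hsv=cv2.cvtColor(c['frame'],cv2.COLOR_RGB2HSV).astype(int); D=Pw-sock; d,u,v=D@n,D@ex,D@ey
    red=((hsv[...,0]<8)|(hsv[...,0]>172))&(hsv[...,1]>130)
    m=red&(abs(d)<4)&(abs(u)<30)&(abs(v)<30); rc=cv2.minAreaRect(np.c_[u[m],v[m]].astype(np.float32))
    er=cv2.erode(red.astype(np.uint8),np.ones((3,3)))>0
    h=Pt[er&(np.hypot(Pt[...,0],Pt[...,1])<11)&(Pt[...,2]>-34)&(Pt[...,2]<10)]
    g=lambda a:np.hypot(h[:,0]-a[0]-a[2]*h[:,2],h[:,1]-a[1]-a[3]*h[:,2])-7
    s=least_squares(g,[0,0,0,0],loss='soft_l1',f_scale=.5)
    cb=Pt[red&(np.hypot(Pt[...,0],Pt[...,1])<12.5)&(np.hypot(Pt[...,0],Pt[...,1])>8)&(Pt[...,2]>8)&(Pt[...,2]<22)]
    print('term',rc[0],np.median(d[m]),'axis',s.x.round(3),'rms',g(s.x).std(),'n',len(h),'collar z',np.percentile(cb[:,2],[5,50,95]),'xy',(cb.min(0)+cb.max(0))/2,'top z',np.percentile(Pt[red&(np.hypot(Pt[...,0],Pt[...,1])<6)&(Pt[...,2]<-25)][:,2],[10,50]))
    return rc[0],s.x,p,Rr
if __name__=='__main__':
    rc,a,p,Rr=measure()
    p=np.mean([p,cur()[0]],0)
    S=sock+rc[0]*ex+rc[1]*ey
    ax=np.array([a[2],a[3],1]); ax/=np.linalg.norm(ax); tip=np.array([a[0],a[1],0])+41*ax/ax[2]
    axw=Rr.apply(ax); print('axis err deg (vs -n)',np.degrees(np.cross(axw,-n)).round(2), 'in tool',Rr.inv().apply(np.cross(axw,-n)).round(4))
    tw=p+Rr.apply(tip); e=S-tw; print('tip rel sock u,v,d',(-e)@ex,(-e)@ey,(-e)@n,' shift in tool',Rr.inv().apply(e).round(2))
E
python3 fit.py
```

```text
term (-0.9050693511962891, -0.6334228515625) -0.23884442825739635 axis [ 0.014 -0.519 -0.002  0.001] rms 0.3096315361822701 n 1013 collar z [11.83019179 13.20283421 15.95794033] xy [ 6.10485495 -0.43276747 14.14597293] top z [-39.70413195 -39.04268359]
axis err deg (vs -n) [0.58 0.25 0.32] in tool [0.0056 0.0109 0.    ]
tip rel sock u,v,d 0.6070000292152182 2.0340824652933542 33.1260122002745  shift in tool [-1.75 -0.73 33.14]
```

```bash
python3 -m pendant '[[[0.0056,0.0109,0,-2.2,-0.5,0,1],[0,0,0,0,0,8,1],[0,0,0,0,0,8,1],[0,0,0,0,0,5,1],[0,0,0,0,0,3,1],[0,0,0,0,0,0,1],[0,0,0,0,0,0,1],[0,0,0,0,0,0,1]]]'; python3 fit.py
```

```text
clock: 20.55
eef_pos: [543.8, -40.0, 122.7]
tool_rot: [2.032, 1.8, 0.492]
wrist_force: [-0.2, -0.2, -1.1]
grip_width: 0.144
grasp_force: 30.0
term (-0.788599967956543, 0.8565778732299805) -0.23738644121975866 axis [ 0.012 -0.52  -0.003  0.   ] rms 0.30145572147260696 n 1012 collar z [12.06076918 13.15499739 16.04697425] xy [ 5.96978935 -0.35425398 14.88816554] top z [-39.70830514 -39.00047127]
axis err deg (vs -n) [ 0.04 -0.03  0.02] in tool [-0.0004  0.0008 -0.    ]
tip rel sock u,v,d 0.017404280701224455 -1.1948325597609002 9.376206111338686  shift in tool [ 1.18 -0.03  9.38]
```

Run:
```python
from w import *
p,Rr=cur(); c=shot('wrist'); Pt,Pw=wcloud(c,p,Rr); hsv=cv2.cvtColor(c['frame'],cv2.COLOR_RGB2HSV).astype(int); D=Pw-sock; d,u,v=D@n,D@ex,D@ey
red=((hsv[...,0]<8)|(hsv[...,0]>172))&(hsv[...,1]>130)&(abs(d)<4)&(abs(u)<30)&(abs(v)<30)
print('red v',np.percentile(v[red],[.5,99.5]),'vmax-17',v[red].max()-17, 'u',(u[red].min()+u[red].max())/2)
b=(hsv[...,2]<90)&(abs(d)<4)&(abs(u)<17)&(abs(v-58)<22); print('black',cv2.minAreaRect(np.c_[u[b],v[b]].astype(np.float32)))
ax=np.array([-.003,0,1]); tw=p+Rr.apply([0.012-.12,-.52,41]); print('tip',(tw-sock)@ex,(tw-sock)@ey,(tw-sock)@n)
cv2.imwrite('pics/w7.png',cv2.cvtColor(cv2.resize(c['frame'][150:390,160:480],(800,600),interpolation=cv2.INTER_CUBIC),cv2.COLOR_RGB2BGR))
```

```text
red v [-13.32052642  15.91631461] vmax-17 -0.8057140574613868 u -0.6941006354054124
black ((-0.322418212890625, 57.514503479003906), (33.902305603027344, 33.30991744995117), 89.89915466308594)
tip -0.7811826633162258 -0.34653114919120415 9.370643295343958
```

View pics/w7.png

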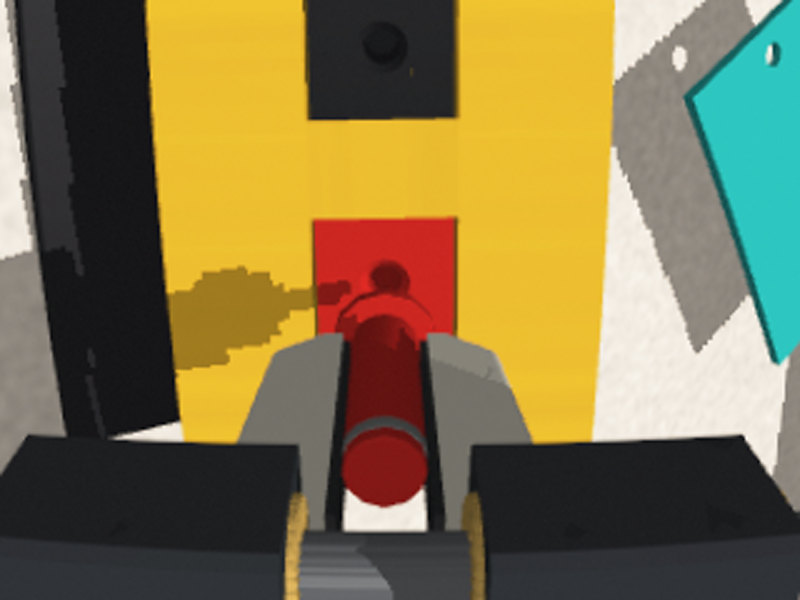

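The collar is centred just below the hole (388,275), and the measured misalignment is about 0.2 mm. I'll insert gently.

```bash
python3 -m pendant '[[[0,0,0,0,0.1,3,1],[0,0,0,0,0,3,1],[0,0,0,0,0,2,1],[0,0,0,0,0,2,1],[0,0,0,0,0,2,1],[0,0,0,0,0,2,1],[0,0,0,0,0,0,1],[0,0,0,0,0,0,1]]]'
```

```text
clock: 21.65
eef_pos: [550.7, -40.7, 110.2]
tool_rot: [2.032, 1.8, 0.492]
wrist_force: [0.3, -0.4, -0.5]
grip_width: 0.141
grasp_force: 30.0
```

```bash
python3 -m pendant '[[[0,0,0,0,0,3,1],[0,0,0,0,0,3,1],[0,0,0,0,0,3,1],[0,0,0,0,0,3,1],[0,0,0,0,0,3,1],[0,0,0,0,0,2,1],[0,0,0,0,0,0,1],[0,0,0,0,0,0,1]]]'
```

```text
clock: 22.65
eef_pos: [559.2, -41.6, 95.6]
tool_rot: [2.032, 1.8, 0.492]
wrist_force: [0.4, 0.8, -0.9]
grip_width: 0.146
grasp_force: 30.0
```

```bash
python3 -m pendant '[[[0,0,0,0,0,1,1],[0,0,0,0,0,0.5,1],[0,0,0,0,0,0.5,1],[0,0,0,0,0,0.3,1],[0,0,0,0,0,0.3,1],[0,0,0,0,0,0.2,1],[0,0,0,0,0,0,1],[0,0,0,0,0,0,1]]]'
```

```text
clock: 23.65
eef_pos: [560.4, -41.7, 93.4]
tool_rot: [2.032, 1.8, 0.491]
wrist_force: [-7.8, -0.0, 7.5]
grip_width: 0.145
grasp_force: 30.0
```

```bash
python3 -m pendant '[[[0,0,0,0,0,0.3,1],[0,0,0,0,0,0.3,1],[0,0,0,0,0,0,1],[0,0,0,0,0,0,1],[0,0,0,0,0,0,1],[0,0,0,0,0,0,1],[0,0,0,0,0,0,1],[0,0,0,0,0,0,1]]]'
python3 - <<'E'
from w import *
p,Rr=cur(); print('TCP above sock',(p-sock)@n,'expect ~17')
print(ctrl.read_state()['wrist_force']); c=shot('wrist'); Pt,Pw=wcloud(c,p,Rr); hsv=cv2.cvtColor(c['frame'],cv2.COLOR_RGB2HSV).astype(int); D=Pw-sock; d,u,v=D@n,D@ex,D@ey
red=((hsv[...,0]<8)|(hsv[...,0]>172))&(hsv[...,1]>110); rr=np.hypot(u+.6,v+.5)
m=red&(rr<10)&(rr>8)&(d<12); print('collar top d (expect 4)',m.sum(),np.percentile(d[m],[10,50,90]))
y=(hsv[...,0]>15)&(hsv[...,0]<32)&(hsv[...,1]>120)&(abs(d-1)<5)&(abs(u)<60)&(abs(v-29)<90); print('face d',np.median(d[y]))
E
```

```text
clock: 24.65
eef_pos: [560.6, -41.7, 93.4]
tool_rot: [2.032, 1.801, 0.491]
wrist_force: [-19.9, 1.2, 17.4]
grip_width: 0.142
grasp_force: 30.0
TCP above sock 16.632377526547877 expect ~17
[-19.88956068   1.2415      17.438226  ]
collar top d (expect 4) 164 [3.01675176 3.81710318 4.44346132]
face d 0.8100235292485486
```

The collar is seated: its top is 3.8 mm above the terminal, and the axial force shows contact. I'll ease the preload, release and retreat.

```bash
python3 -m pendant '[[[0,0,0,0,0,-0.4,1],[0,0,0,0,0,0,0],[0,0,0,0,0,0,0],[0,0,0,0,0,0,0],[0,0,0,0,0,0,0],[0,0,0,0,0,0,0],[0,0,0,0,0,0,0],[0,0,0,0,0,-8,0]]]' && python3 -m pendant '[[[0,0,0,0,0,-20,0],[0,0,0,0,0,-25,0],[0,0,0,0,0,-25,0],[0,0,0,0,0,-25,0],[0,0,0,0,0,-25,0],[0,0,0,0,0,-15,0],[0,0,0,0,0,0,0],[0,0,0,0,0,0,0]]]'
python3 - <<'E'
from w import *
p,Rr=cur(); c=shot('wrist'); Pt,Pw=wcloud(c,p,Rr); hsv=cv2.cvtColor(c['frame'],cv2.COLOR_RGB2HSV).astype(int); D=Pw-sock; d,u,v=D@n,D@ex,D@ey
red=((hsv[...,0]<8)|(hsv[...,0]>172))&(hsv[...,1]>110); rr=np.hypot(u+.6,v+.5)
m=red&(rr<10.5)&(rr>8)&(d<12)&(d>-4); print('collar top d',m.sum(),np.percentile(d[m],[10,50,90]))
m=red&(rr<12)&(d>48); print('top d (56)',np.percentile(d[m],[50,90]),u[m].mean(),v[m].mean())
s=shot('side'); save(s,'s8.png')
E
```

```text
clock: 25.7
eef_pos: [556.1, -41.2, 99.3]
tool_rot: [2.033, 1.801, 0.491]
wrist_force: [-0.3, -0.2, 0.1]
grip_width: 0.851
grasp_force: 0.0
clock: 26.7
eef_pos: [489.6, -34.5, 216.3]
tool_rot: [2.033, 1.8, 0.491]
wrist_force: [-0.3, 0.8, 0.1]
grip_width: 0.996
grasp_force: 0.0
collar top d 120 [-0.67942382  4.83206479  6.70687971]
top d (56) [56.76037957 57.94621468] -7.624232114301412 0.7985792788134325
```

View pics/s8.png

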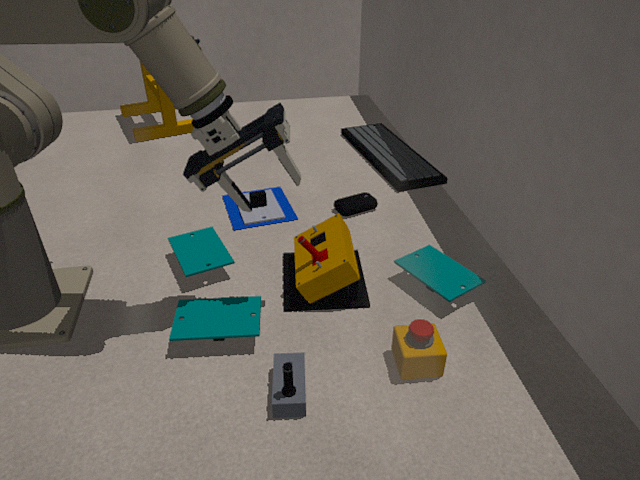

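The probe stands in the red terminal at (315,248), leaning slightly. I'll measure its lean and depth.

```bash
cat > chk.py <<'E'
from w import *
from scipy.optimize import least_squares
p,Rr=cur(); c=shot('wrist'); Pt,Pw=wcloud(c,p,Rr); hsv=cv2.cvtColor(c['frame'],cv2.COLOR_RGB2HSV).astype(int); D=Pw-sock; d,u,v=D@n,D@ex,D@ey
red=((hsv[...,0]<8)|(hsv[...,0]>172))&(hsv[...,1]>110); er=cv2.erode(red.astype(np.uint8),np.ones((3,3)))>0
t=red&(abs(d+.2)<.8)&(abs(u)<20)&(abs(v)<20); print('term',cv2.minAreaRect(np.c_[u[t],v[t]].astype(np.float32)),np.median(d[t]))
h=er&(d>9)&(d<49)&(abs(u)<22)&(abs(v)<20); U,V,H=u[h],v[h],d[h]
g=lambda a:(np.hypot((U-a[0]-a[2]*H)*np.cos(np.arctan(a[2])),V-a[1]-a[3]*H)-7)
s=least_squares(g,[0,0,-.1,0],loss='soft_l1',f_scale=.5); a=s.x; print('axis',a.round(3),'lean deg u,v',np.degrees(np.arctan(a[2:])).round(1),g(a).std(),len(U))
ax=np.array([a[2],a[3],1]); ax/=np.linalg.norm(ax); Q=np.stack([u-a[0],v-a[1],d],-1); L=Q@ax; rad=np.linalg.norm(Q-L[...,None]*ax,axis=-1)
m=er&(rad<5)&(L>45)&(L<65); print('top L',np.percentile(L[m],[10,50,90]))
m=red&(rad<10.5)&(rad>8.3)&(L>1)&(L<9); print('collar top L',m.sum(),np.percentile(L[m],[10,50,90]))
E
python3 chk.py
```

```text
term ((-1.006758689880371, -0.5151271820068359), (32.787109375, 33.15884780883789), 89.75570678710938) -0.2313147817918051
axis [-2.121 -0.478 -0.149  0.003] lean deg u,v [-8.4  0.2] 0.3135034265039468 215
top L [56.37595019 57.33981574 58.02426909]
collar top L 120 [4.18693598 5.33692086 6.24960844]
```

The lean (about 8°) is the hole's play under gravity. The collar's lower edge rests on the face, so the probe is as deep as it can sit. The cover, black probe, e-stop and mouse are all in place and the gripper is clear, so I'm handing in.

```bash
python3 -c "
from workcell import ctrl
print(ctrl.sign_off())"
```

```text
the job is handed in; nothing more can be done
None
```

The job is handed in at about 27 s: the cover lies flat on the mat, handle up, and the red probe is pushed home in the red terminal and released, though it leans about 8° in the loose hole, so its collar rests on its lower edge rather than flat on the face.

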